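# Pack the sealed water samples into the transport tote

### The job

Pack the water-testing tote for transport: stand each of the three capped sample bottles in the round well made for its size, and the square reagent carton in the square well, all upright and fully down on the well floors. Put them down rather than dropping them, and do not tip them over. The bottle without a cap and the oblong carton do not belong in the tote: leave them standing where they are.

Things in the scene. Friction and masses are not known exactly. Their poses are not given: they have to be found in the camera images.
- bottle_large: Largest capped sample bottle: body 64 mm diameter, 112 mm tall over the cap; cap 40 mm diameter, its top 24 mm of height; below it a neck and sloping shoulder down to the body, 68 mm high. Clear glass with a paper label and a ribbed blue screw cap. Origin: centre of its underside, z up.
- bottle_medium: Middle capped sample bottle: body 49 mm diameter, 90 mm tall over the cap; cap 34 mm diameter, the top 24 mm; body 52 mm high. Clear glass with a paper label and a ribbed blue screw cap. Origin: centre of its underside, z up.
- bottle_small: Smallest capped sample bottle: body 34 mm diameter, 70 mm tall over the cap; cap 28 mm diameter, the top 24 mm; body 40 mm high. Clear glass with a paper label and a ribbed blue screw cap. Origin: centre of its underside, z up.
- carton_square: Square reagent carton of brown board with paper tape over the top, 46 x 46 mm, 70 mm tall, standing upright. Origin: centre of its underside, z up, x and y along its sides.
- bottle_open: Look-alike that does not belong: glass bottle with the middle bottle's body (49 mm diameter, 52 mm high) but with no cap: an open neck 26 mm wide with a thin blue ring, 86 mm tall. Its cap lies loose elsewhere on the bench, hollow side up, 34 mm wide, 22 mm high, and stays there. Origin: centre of its underside, z up.
- carton_oblong: Look-alike that does not belong: oblong carton of the same brown board, 46 mm (along its x) by 78 mm (along its y), 70 mm tall. Origin: centre of its underside, z up. A white paper roll (48 mm diameter, 75 mm tall) and a glass beaker (56 mm diameter, 78 mm tall) also stand among the things; they are not part of the job.
- well_large: Grey plastic insert, 94 x 94 mm, with the largest round well, 79 mm diameter. Well centred, 30 mm deep, floor 6 mm above the origin. Origin: centre of the underside (4 mm above the table), z up, x, y along its sides. Fixed in a black tote (202 mm square, rim 42 mm high, side lugs 12 mm more) with the other inserts, two by two at 97 mm pitch in any order.
- well_medium: Grey plastic insert, 94 x 94 mm, with the middle round well, 63 mm diameter. Well centred, 30 mm deep, floor 6 mm above the origin. Origin: centre of the underside (4 mm above the table), z up, x, y along its sides. Fixed in a black tote (202 mm square, rim 42 mm high, side lugs 12 mm more) with the other inserts, two by two at 97 mm pitch in any order.
- well_small: Grey plastic insert, 94 x 94 mm, with the smallest round well, 48 mm diameter. Well centred, 30 mm deep, floor 6 mm above the origin. Origin: centre of the underside (4 mm above the table), z up, x, y along its sides. Fixed in a black tote (202 mm square, rim 42 mm high, side lugs 12 mm more) with the other inserts, two by two at 97 mm pitch in any order.
- well_square: Grey plastic insert, 94 x 94 mm, with the square well, 60 x 60 mm, its sides along x and y. Well centred, 30 mm deep, floor 6 mm above the origin. Origin: centre of the underside (4 mm above the table), z up, x, y along its sides. Fixed in a black tote (202 mm square, rim 42 mm high, side lugs 12 mm more) with the other inserts, two by two at 97 mm pitch in any order.

How it is judged:
By the outcome, as a careful person would: the job done as asked, in the order asked, and still so for the second after the job is handed in, with the robot touching nothing.
It also fails if it takes over 109 s, if anything falls off the work surface, if the arm or the gripper's body presses on something with over 40 N, if the wrist force passes 120 N, or if a joint passes its speed limit or range.

### The arm

A 7-joint arm with a two-finger parallel gripper is mounted at the origin on the work surface. World frame = base frame: x ahead of the robot, y to its left, z up, the work surface at z = 0. Lengths are in m, angles in rad, forces in N, time in s.
With the tool pointing down it reaches from about 0.4 to 0.85 m from the base axis. Payload 10.4 kg.
Tool frame: the origin (TCP) lies on the centre line of the jaws, within the pads' length; the fingertips stand 11 mm ahead of it and the grasp point (between the pads) lies 8 mm behind it (tip_reach is the distance from the TCP to the fingertips, in m); z points along the fingers, y is the line along which they close (so a half turn about z gives the same grasp; the last joint's range is limited). The gripper opens to 85 mm and grips with 20 to 120 N. Pads are 22 mm wide; open, the fingers measure 114 mm over their backs; the gripper's body (76 mm by 85 mm) begins 54 mm behind the grasp point. The pads swing forward as they close: fully open they stand 13 mm farther back than shut.
Start: joints at [1.098, 0.332, -0.065, 1.46, 0.022, 1.35, -0.088], TCP at [0.272, -0.563, 0.242] pointing down, gripper open.
Joint ranges: [-2.6, 2.6], [-0.5, 2.12], [-1.47, 1.34], [0.16, 2.42], [-1.27, 4.41], [0.06, 2.06], [-2.6, 2.6]. Speed limits (rad/s): [2.22, 2.22, 2.79, 2.79, 3.14, 3.14, 3.14].

### API

Orientations are given as a unit quaternion [x, y, z, w].
In Python, from workcell import get_obs, camera, hand_in, tip_reach gives the robot as it stands. The module is installed in compiled form; this text tells all that it offers.
- The arm moves only by the tool move_arm, never from a script. Its argument "plan" is a list of rows, each an object with "delta_pos": the shift along the tool's x, y, z in shares of 1 m (1.0 is 1 m), a list of three; "turn": the turn, a rotation vector about the tool's x, y, z in normalised numbers (1 is 2 rad), a list of three; "fingers": the closure, from 0 (fully open) to 1 (shut). A call has 1 to 12 rows; each row is the pose to reach, as a shift and turn from the pose commanded when the call began, along the tool's axes at that moment; what a row does not reach only later rows make up. A row lasts 1/8 s, in which the tool goes at most 62.5 mm and 10.7 degrees, less where a joint would pass 70% of its speed; a pose out of reach is approached as far as the arm can. Shift and turn numbers lie between -1 and 1, and a call with a number outside is refused. A call with a gripper value outside its range is refused whole. The fingers move at their own pace and stop on an object; "force" is the grip in N (left out, the last holds). Time passes only in rows, so rows that repeat a pose let the fingers close. It gives the time, the measured TCP pose, the force, the opening and the grip force at its end, in the units of the state.
- get_obs(): the state, without advancing time (a new reading comes with each control period).
- camera(name): name is "scene" or "top" or "wrist"; returns a dict with "color" (400x640x3 uint8, red, green, blue), "range_z" (400x640 float32, m along the optical axis (not along the pixel's ray), 0 where there is no reading), "fx", "fy", "cx", "cy" (pixels), "k1" (the pictures are not rectified: a ray, as slopes to the right and down, at radius r is drawn at 1 + k1 r^2 times it, then the intrinsics apply), "R" (3x3) and "t" (3): a world point X has camera coordinates R X + t; the wrist camera has in their place "tool_from_camera" (4x4, takes a point from camera to tool coordinates, whose origin is the TCP and whose axes are the flange's). Camera axes: x right, y down, z forward; pixel columns grow to the right and rows downward; lengths in m; the calibration is good to about 2 mm. A picture is of the moment at which its call begins: read the wrist's pose just before it.
- hand_in(): hands the job in; it is judged then, once.
The state is a dict: "clock": time; "joint_pos": joint angles; "joint_velocities": joint speeds; "tau": joint torques, N m; "position": TCP position; "ee_rot": TCP orientation; "ft_force": force on the tool from outside, world axes, zero at the start; "torque": the same for the moment, N m; "grip_width": opening from 0.0 (shut) to 1.0 (fully open); "grasp_force": force on a finger pad.
Only numpy, scipy, OpenCV 4.12 (cv2) and the standard library are available. Lean on these libraries where they do the work, as an engineer would, in place of code of your own. Each camera call takes 0.05 s, during which the arm holds its last target. There are 200 camera calls.

## Working session

There is one attempt and no reset: what is moved stays moved. The work goes in short steps, Python scripts to look and compute and a tool call to move; the robot and the scene stay as the last step left them, time stands still between calls to the robot, and variables do not carry over. Pictures are saved under pics/ and viewed, at most 14 in all, crops included, and the job is handed in when it is done.

Besides the shell and the picture viewer there is one more tool, called after ">>>" in YAML: its name, and indented under it one key for each argument. move_arm: Moves the arm, as the interface text tells. Its arguments: {"type":"object","properties":{"plan":{"type":"array","items":{"type":"object","properties":{"delta_pos":{"type":"array","items":{"type":"number"}},"turn":{"type":"array","items":{"type":"number"}},"fingers":{"type":"number"}}}},"force":{"type":"number"}},"required":["plan"]}

```bash
mkdir -p pics; cat > h.py <<'E'
import numpy as np, cv2
from workcell import get_obs, camera, tip_reach
E
python3 - <<'E'
from h import *
o=get_obs(); print({k:np.round(v,3) for k,v in o.items()}, tip_reach if not callable(tip_reach) else tip_reach())
for n in ("scene","top"):
    c=camera(n); np.savez(n+"0.npz",**c); cv2.imwrite(f"pics/{n}0.png",c["color"][:,:,::-1])
    print(n,{k:np.round(c[k],4).tolist() for k in c if k not in("color","range_z")}, (c["range_z"]>0).mean())
E
```

```text
{'clock': np.float64(0.0), 'joint_pos': array([ 1.098,  0.333, -0.065,  1.461,  0.022,  1.35 , -0.088]), 'joint_velocities': array([ 0.   ,  0.001,  0.   , -0.001, -0.001, -0.   ,  0.002]), 'tau': array([-2.0000e-03, -6.2545e+01,  4.8000e-02, -3.9161e+01,  1.6000e-02,
        1.0000e-02,  0.0000e+00]), 'position': array([ 0.272, -0.563,  0.242]), 'ee_rot': array([ 0.975,  0.223, -0.   , -0.001]), 'ft_force': array([-0.22 , -0.098, -0.642]), 'torque': array([ 0.013, -0.02 , -0.027]), 'grasp_force': np.float64(0.0), 'grip_width': np.float64(0.995)} 0.011
scene {'fx': 467.595, 'fy': 467.595, 'cx': 317.3825, 'cy': 195.8398, 'k1': 0.024, 'R': [[0.2264, 0.974, -0.011], [0.8195, -0.1966, -0.5383], [-0.5265, 0.1129, -0.8427]], 't': [-0.1389, -0.4396, 1.3034]} 0.9957890625
top {'fx': 518.1911, 'fy': 518.1911, 'cx': 321.6912, 'cy': 205.7956, 'k1': -0.15, 'R': [[-0.012, -0.9999, 0.0033], [-0.9969, 0.0117, -0.0777], [0.0777, -0.0042, -0.997]], 't': [0.0422, 0.5639, 1.0023]} 0.99591015625
```

View pics/top0.png

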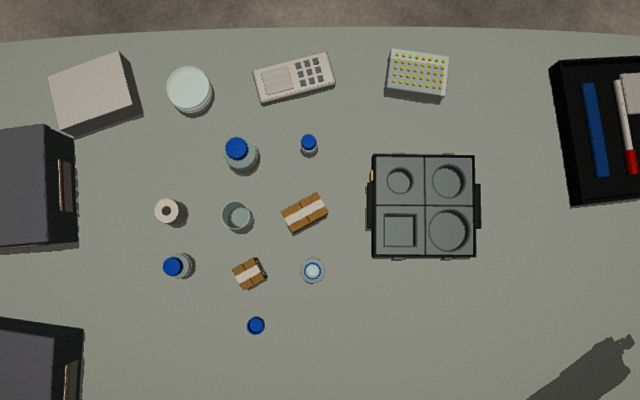

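View pics/scene0.png

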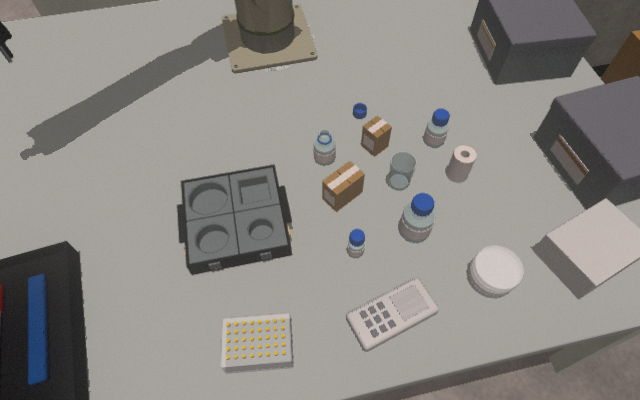

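The top view shows the large bottle's cap at (236,148), small (309,142), medium (173,266), open bottle (312,270), loose cap (256,325), square carton (249,273) and oblong (304,212). The wells are small (400,181), medium (448,182), square (400,230) and large (448,231). The scene view agrees: caps at (422,204), (357,237), (440,117), square carton at (376,135).

```bash
cat >> h.py <<'E'
def slopes(c,uv):
    uv=np.asarray(uv,float).reshape(-1,2); d=np.c_[(uv[:,0]-c["cx"])/c["fx"],(uv[:,1]-c["cy"])/c["fy"]]; s=d.copy()
    for _ in range(20): s=d/(1+c["k1"]*(s**2).sum(1,keepdims=True))
    return s
def rays(c,uv):
    s=slopes(c,uv); return -c["R"].T@c["t"], np.c_[s,np.ones(len(s))]@c["R"]   # origin, dirs (R^T d)
def onplane(c,uv,z):
    o,d=rays(c,uv); return o+d*((z-o[2])/d[:,2])[:,None]
def cloud(c):
    v,u=np.mgrid[:400,:640]; o,d=rays(c,np.c_[u.ravel(),v.ravel()])
    return (o+d*np.asarray(c["range_z"]).reshape(-1,1)).reshape(400,640,3)
def tri(o1,d1,o2,d2):
    A=np.c_[d1,-d2]; k=np.linalg.lstsq(A,o2-o1,rcond=None)[0]
    p,q=o1+d1*k[0],o2+d2*k[1]; return (p+q)/2,np.linalg.norm(p-q)
E
cat > m1.py <<'E'
from h import *
C={n:dict(np.load(n+"0.npz")) for n in("top","scene")}
T={"large":[(236,148),(422,204)],"small":[(309,142),(357,237)],"medium":[(173,266),(440,117)],"carton":[(249,273),(376,127)],"open":[(312,270),(324,139)]}
for nm,pp in T.items():
    rr=[]
    for n,(u,v) in zip(C,pp):
        c=C[n]; P=cloud(c); hsv=cv2.cvtColor(c["color"],cv2.COLOR_RGB2HSV); yy,xx=np.mgrid[:400,:640]
        near=np.hypot(xx-u,yy-v)<22
        m=near&(cv2.inRange(hsv,(100,120,40),(130,255,255))>0) if nm not in("carton",) else near&(P[...,2]>.05)
        zt=np.percentile(P[m][:,2],85); t=m&(abs(P[...,2]-zt)<.006)
        k,l,s,ce=cv2.connectedComponentsWithStats(t.astype(np.uint8)); i=1+s[1:,4].argmax(); t=l==i
        uv=ce[i]; o,d=rays(c,uv); rr+=[o,d[0]]
        cn=cv2.findContours(t.astype(np.uint8),0,1)[0][0]; (w,cc)=onplane(c,cn[:,0],zt),0
        r=cv2.minAreaRect((w[:,:2]*1000).astype(np.float32)); e=cv2.minEnclosingCircle((w[:,:2]*1000).astype(np.float32))
        print(nm,n,"zt",zt.round(4),"mean",P[t].mean(0).round(4),"rect",np.round(r[0],1),np.round(r[1],1),round(r[2],1),"circ",np.round(e[0],1),round(e[1],1))
    print("   tri",*[np.round(x,4) for x in tri(*rr)])
W={"small":(400,181),"medium":(448,182),"square":(400,230),"large":(448,231)}
W2={"small":(260,230),"medium":(213,238),"square":(254,190),"large":(209,200)}
for n,ws in(("top",W),("scene",W2)):
    c=C[n];P=cloud(c)
    for nm,(u,v) in ws.items():
        q=P[v-25:v+26,u-30:u+31].reshape(-1,3); z=q[:,2]; h=np.histogram(z,np.arange(-.01,.07,.004)); top=z[(z>.034)&(z<.046)]
        zt=np.median(top); fl=np.median(P[v-3:v+4,u-3:u+4,2])
        m=(P[...,2]<zt-.005).astype(np.uint8); l=cv2.connectedComponents(m,connectivity=4)[1]; t=(l==l[v,u]).astype(np.uint8)
        cn=max(cv2.findContours(t,0,1)[0],key=len); w=(onplane(c,cn[:,0],zt)[:,:2]*1000).astype(np.float32)
        r=cv2.minAreaRect(w); e=cv2.fitEllipse(w)
        print(nm,n,"zt,floor",zt.round(4),fl.round(4),"rect",np.round(r[0],1),np.round(r[1],1),round(r[2],1),"ell",np.round(e[0],1),np.round(e[1],1))
E
python3 m1.py
```

```text
large top zt 0.1136 mean [0.6655 0.1913 0.1118] rect [665.7 190.2] [39.2 38.6] 0.5 circ [665.3 190.6] 20.3
large scene zt 0.1129 mean [0.6693 0.1922 0.1114] rect [670.  192.1] [38.1 37.4] 17.6 circ [669.5 190.8] 20.0
   tri [0.6668 0.193  0.107 ] 0.0019
small top zt 0.072 mean [0.6847 0.0604 0.0702] rect [684.4  60.3] [24.5 27. ] 44.9 circ [684.1  60.1] 13.8
small scene zt 0.0707 mean [0.6879 0.0605 0.0691] rect [687.9  59.7] [24.7 25.8] 73.9 circ [688.8  60.5] 13.5
   tri [0.6859 0.0609 0.0651] 0.0009
medium top zt 0.0919 mean [0.4498 0.3164 0.0901] rect [449.5 315.1] [31.4 32.3] 0.0 circ [450.4 315.4] 16.8
medium scene zt 0.0909 mean [0.453  0.3166 0.0892] rect [454.7 315.6] [31.9 29.6] 18.2 circ [455.2 315.7] 16.9
   tri [0.4497 0.3183 0.0851] 0.001
carton top zt 0.0721 mean [0.4339 0.1764 0.0704] rect [434. 176.] [46.  45.7] 28.5 circ [434.2 176. ] 31.0
carton scene zt 0.0706 mean [0.4371 0.1768 0.0691] rect [437.9 176.6] [47.7 49.2] 27.5 circ [439.5 177.1] 31.9
   tri [0.4337 0.1777 0.065 ] 0.0011
open top zt 0.0728 mean [0.4407 0.0544 0.0702] rect [439.6  55.3] [29.8 27.9] 89.3
[... 301 characters left out ...]
099 rect [ 609.1 -213.7] [60.2 59.7] 88.2 ell [ 609.  -213.7] [59.4 61.1]
square top zt,floor 0.0403 0.0103 rect [ 513.9 -117. ] [60.8 62.1] 88.8 ell [ 514.3 -116.1] [68.8 70.3]
large top zt,floor 0.0402 0.0106 rect [ 512.7 -210.8] [75.7 78.2] 88.5 ell [ 512.6 -211.3] [76.4 77.8]
small scene zt,floor 0.0392 0.009 rect [ 614.2 -116.8] [46.6 44.9] 29.7 ell [ 613.8 -116.5] [44.7 45.7]
medium scene zt,floor 0.0392 0.0092 rect [ 611.2 -211.9] [61.  59.8] 76.5 ell [ 611.9 -212.5] [59.2 60.4]
square scene zt,floor 0.039 0.0088 rect [ 516.8 -114.6] [59.9 59.4] 88.8 ell [ 517.3 -114.8] [65.7 69.2]
large scene zt,floor 0.0389 0.0089 rect [ 515.6 -211.2] [77.3 74.7] 30.0 ell [ 515.5 -210.9] [75.  75.6]
```

Units first: turns go in shares of 2 rad. So -0.75 rad is -0.375.

>>> move_arm:
  plan:
    - {"delta_pos":[0.05,-0.037,0],"turn":[0,0,-0.075],"fingers":0}
    - {"delta_pos":[0.1,-0.074,0],"turn":[0,0,-0.15],"fingers":0}
    - {"delta_pos":[0.15,-0.111,0],"turn":[0,0,-0.225],"fingers":0}
    - {"delta_pos":[0.2,-0.148,0],"turn":[0,0,-0.3],"fingers":0}
    - {"delta_pos":[0.25,-0.185,0],"turn":[0,0,-0.375],"fingers":0}
    - {"delta_pos":[0.3,-0.222,0],"turn":[0,0,-0.45],"fingers":0}
    - {"delta_pos":[0.35,-0.259,0],"turn":[0,0,-0.525],"fingers":0}
    - {"delta_pos":[0.4,-0.296,0],"turn":[0,0,-0.5605],"fingers":0}
    - {"delta_pos":[0.45,-0.333,0],"turn":[0,0,-0.5605],"fingers":0}
    - {"delta_pos":[0.5,-0.37,0],"turn":[0,0,-0.5605],"fingers":0}
    - {"delta_pos":[0.54,-0.4,0],"turn":[0,0,-0.5605],"fingers":0}
    - {"delta_pos":[0.54,-0.4,0],"turn":[0,0,-0.5605],"fingers":0}

```text
clock: 1.6
position: [0.5844, 0.0371, 0.2417]
ee_rot: [0.705, 0.709, 0.001, -0.001]
ft_force: [-0.4, -1.0, 0.2]
grip_width: 0.998
grasp_force: 0.0
```

```bash
cat >> h.py <<'E'
from scipy.spatial.transform import Rotation as Ro
def to(x,y,z,a=90):
    "tool-frame shift and turn from the present pose to world x,y,z, pointing down, tool x at yaw a deg"
    o=get_obs(); R=Ro.from_quat(o["ee_rot"]); G=Ro.from_matrix(np.c_[[np.cos(np.radians(a)),np.sin(np.radians(a)),0],[np.sin(np.radians(a)),-np.cos(np.radians(a)),0],[0,0,-1.]])
    print("t",round(o["clock"],2),"pos",np.round(o["position"],4),"dp",np.round(R.inv().apply(np.array([x,y,z])-o["position"]),4),"turn",np.round((R.inv()*G).as_rotvec(),4),"w",round(o["grip_width"],3),"j",np.round(o["joint_pos"],2))
def wristcam():
    o=get_obs(); c=dict(camera("wrist")); T=np.eye(4); T[:3,:3]=Ro.from_quat(o["ee_rot"]).as_matrix(); T[:3,3]=o["position"]
    M=np.linalg.inv(T@c["tool_from_camera"]); c["R"],c["t"]=M[:3,:3],M[:3,3]; return c
E
python3 -c "
from h import *
to(.6675,.191,.2)"
```

```text
t 1.6 pos [0.5844 0.0371 0.2417] dp [0.1532 0.0841 0.042 ] turn [-0.0009 -0.0025  0.0067] w 0.998 j [ 0.38  0.31 -0.63  1.54  0.18  1.35 -0.27]
```

Converted, 0.007 rad is 0.0035.

>>> move_arm:
  plan:
    - {"delta_pos":[0.05,0.028,0.01],"turn":[0,0,0.0035],"fingers":0}
    - {"delta_pos":[0.1,0.056,0.02],"turn":[0,0,0.0035],"fingers":0}
    - {"delta_pos":[0.14,0.077,0.03],"turn":[0,0,0.0035],"fingers":0}
    - {"delta_pos":[0.153,0.084,0.042],"turn":[0,0,0.0035],"fingers":0}
    - {"delta_pos":[0.153,0.084,0.042],"turn":[0,0,0.0035],"fingers":0}

```text
clock: 2.22
position: [0.6676, 0.1846, 0.1986]
ee_rot: [0.709, 0.705, -0.001, -0.001]
ft_force: [-0.5, -0.3, 0.0]
grip_width: 0.999
grasp_force: 0.0
```

```bash
python3 -c "
from h import *
to(.6675,.191,.096)
c=wristcam(); np.savez('w1.npz',**c); cv2.imwrite('pics/w1.png',c['color'][:,:,::-1])
P=cloud(c); hsv=cv2.cvtColor(c['color'],cv2.COLOR_RGB2HSV); m=cv2.inRange(hsv,(100,120,40),(130,255,255))
k,l,s,ce=cv2.connectedComponentsWithStats(m)
for i in range(1,k):
  if s[i,4]>200:
    q=P[l==i]; zt=np.percentile(q[:,2],80); t=(l==i)&(abs(P[...,2]-zt)<.005); w=(P[t][:,:2]*1000).astype(np.float32); e=cv2.minEnclosingCircle(w); print(ce[i].round(),s[i,4],zt.round(4),np.round(e,1) if 0 else e,P[t].mean(0).round(4))
"
```

```text
t 2.23 pos [0.6676 0.1846 0.1986] dp [6.500e-03 1.000e-04 1.026e-01] turn [-0.0026  0.001  -0.0065] w 0.999 j [ 0.07  0.58 -0.63  1.28  0.33  1.38 -0.54]
[38. 37.] 2256 0.0905 ((451.673095703125, 318.0714111328125), 17.627172470092773) [0.453  0.3174 0.0899]
[315. 197.] 2233 0.1126 ((667.05322265625, 194.44725036621094), 19.834081649780273) [0.6669 0.1949 0.112 ]
[ 16. 198.] 856 0.0208 ((331.23187255859375, 171.58131408691406), 17.35523796081543) [0.3325 0.1719 0.02  ]
[335. 312.] 757 0.0703 ((685.585205078125, 63.078304290771484), 14.105063438415527) [0.6854 0.0642 0.0696]
```

View pics/w1.png

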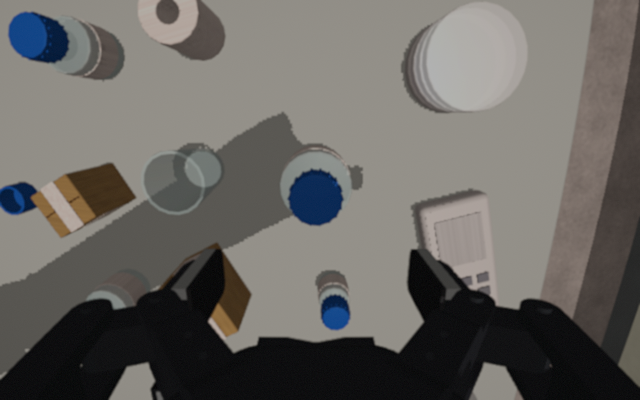

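The wrist view shows the large cap between the jaws at (315,197), medium cap (38,37), small cap (335,312) and square carton (85,200). The arm may still have been settling, so I'll hold and then remeasure.

Converted, -0.003 rad is -0.0015.

>>> move_arm:
  plan:
    - {"delta_pos":[0,0,0.03],"turn":[0,0,-0.0015],"fingers":0}
    - {"delta_pos":[0,0,0.04],"turn":[0,0,-0.0015],"fingers":0}
    - {"delta_pos":[0,0,0.04],"turn":[0,0,-0.0015],"fingers":0}
    - {"delta_pos":[0,0,0.04],"turn":[0,0,-0.0015],"fingers":0}

```text
clock: 2.78
position: [0.6686, 0.1848, 0.1617]
ee_rot: [0.709, 0.705, 0.001, 0.0]
ft_force: [1.2, 0.2, 0.0]
grip_width: 0.995
grasp_force: 0.0
```

```bash
cat > caps.py <<'E'
from h import *
def caps(c):
    P=cloud(c); hsv=cv2.cvtColor(c['color'],cv2.COLOR_RGB2HSV); m=cv2.inRange(hsv,(100,120,40),(130,255,255))
    k,l,s,ce=cv2.connectedComponentsWithStats(m)
    for i in range(1,k):
        if s[i,4]>200:
            q=P[l==i]; zt=np.percentile(q[:,2],80); t=(l==i)&(abs(P[...,2]-zt)<.005); w=(P[t][:,:2]*1000).astype(np.float32); e=cv2.minEnclosingCircle(w); print(ce[i].round(),s[i,4],zt.round(4),np.round([*e[0],e[1]],1))
E
python3 -c "
from caps import *
to(.6675,.192,.096); caps(wristcam()); to(.6675,.192,.096)"
```

```text
t 2.77 pos [0.6686 0.1848 0.1617] dp [ 0.0072 -0.0013  0.0657] turn [ 0.0016 -0.0002 -0.0048] w 0.995 j [ 0.08  0.61 -0.62  1.33  0.35  1.31 -0.55]
[11. 30.] 1147 0.0844 [457.3 316.   16.2]
[313. 212.] 3188 0.1125 [666.8 194.3  20.3]
[334. 330.] 561 0.0696 [685.4  66.8  12.9]
t 2.83 pos [0.6686 0.185  0.1617] dp [ 0.007  -0.0013  0.0657] turn [ 0.0018 -0.0003 -0.0045] w 1.006 j [ 0.08  0.61 -0.62  1.33  0.35  1.31 -0.55]
```

Converted, -0.0045 rad is -0.0023.

>>> move_arm:
  force: 40
  plan:
    - {"delta_pos":[0.0075,-0.0015,0.02],"turn":[0,0,-0.0023],"fingers":0}
    - {"delta_pos":[0.0075,-0.0015,0.045],"turn":[0,0,-0.0023],"fingers":0}
    - {"delta_pos":[0.0075,-0.0015,0.066],"turn":[0,0,-0.0023],"fingers":0}
    - {"delta_pos":[0.0075,-0.0015,0.066],"turn":[0,0,-0.0023],"fingers":0}
    - {"delta_pos":[0.0075,-0.0015,0.066],"turn":[0,0,-0.0023],"fingers":0.5}
    - {"delta_pos":[0.0075,-0.0015,0.066],"turn":[0,0,-0.0023],"fingers":0.8}
    - {"delta_pos":[0.0075,-0.0015,0.066],"turn":[0,0,-0.0023],"fingers":0.8}
    - {"delta_pos":[0.0075,-0.0015,0.066],"turn":[0,0,-0.0023],"fingers":0.8}
    - {"delta_pos":[0.0075,-0.0015,0.066],"turn":[0,0,-0.0023],"fingers":0.8}

```text
clock: 3.95
position: [0.6673, 0.1928, 0.0954]
ee_rot: [0.707, 0.707, 0.001, 0.0]
ft_force: [0.7, -0.1, 5.8]
grip_width: 0.456
grasp_force: 40.6
```

>>> move_arm:
  plan:
    - {"delta_pos":[0,0,-0.015],"turn":[0,0,0],"fingers":0.8}
    - {"delta_pos":[0,0,-0.045],"turn":[0,0,0],"fingers":0.8}
    - {"delta_pos":[0,0,-0.08],"turn":[0,0,0],"fingers":0.8}
    - {"delta_pos":[0,0,-0.11],"turn":[0,0,0],"fingers":0.8}
    - {"delta_pos":[-0.015,-0.006,-0.12],"turn":[0,0,0],"fingers":0.8}
    - {"delta_pos":[-0.045,-0.017,-0.12],"turn":[0,0,0],"fingers":0.8}
    - {"delta_pos":[-0.085,-0.032,-0.12],"turn":[0,0,0],"fingers":0.8}
    - {"delta_pos":[-0.125,-0.047,-0.12],"turn":[0,0,0],"fingers":0.8}
    - {"delta_pos":[-0.165,-0.063,-0.12],"turn":[0,0,0],"fingers":0.8}
    - {"delta_pos":[-0.195,-0.074,-0.12],"turn":[0,0,0],"fingers":0.8}
    - {"delta_pos":[-0.205,-0.078,-0.12],"turn":[0,0,0],"fingers":0.8}
    - {"delta_pos":[-0.205,-0.078,-0.12],"turn":[0,0,0],"fingers":0.8}

```text
clock: 5.45
position: [0.5882, -0.0133, 0.2139]
ee_rot: [0.707, 0.707, -0.0, -0.0]
ft_force: [-0.6, 0.4, -2.7]
grip_width: 0.455
grasp_force: 41.1
```

>>> move_arm:
  plan:
    - {"delta_pos":[-0.015,-0.006,0],"turn":[0,0,0],"fingers":0.8}
    - {"delta_pos":[-0.045,-0.017,0],"turn":[0,0,0],"fingers":0.8}
    - {"delta_pos":[-0.085,-0.032,0],"turn":[0,0,0],"fingers":0.8}
    - {"delta_pos":[-0.125,-0.047,0],"turn":[0,0,0],"fingers":0.8}
    - {"delta_pos":[-0.165,-0.062,0],"turn":[0,0,0],"fingers":0.8}
    - {"delta_pos":[-0.19,-0.072,0],"turn":[0,0,0],"fingers":0.8}
    - {"delta_pos":[-0.199,-0.075,0],"turn":[0,0,0],"fingers":0.8}
    - {"delta_pos":[-0.199,-0.075,0],"turn":[0,0,0],"fingers":0.8}
    - {"delta_pos":[-0.199,-0.075,0],"turn":[0,0,0],"fingers":0.8}

```text
clock: 6.58
position: [0.5145, -0.2097, 0.2143]
ee_rot: [0.706, 0.708, 0.0, -0.0]
ft_force: [1.0, -0.0, -3.2]
grip_width: 0.457
grasp_force: 41.1
```

```bash
cat >> caps.py <<'E'
def wells(c,ws,cut=.035):
    "world guesses -> rim hole centre on the plane of the insert top"
    P=cloud(c)
    for nm,g in ws.items():
        X=c["R"]@np.array([*g,.010])+c["t"]; s=X[:2]/X[2]; s=s*(1+c["k1"]*(s@s)); u,v=(np.array([c["fx"],c["fy"]])*s+[c["cx"],c["cy"]]).round().astype(int)
        if not(0<=u<640 and 0<=v<400): continue
        m=(P[...,2]<cut).astype(np.uint8); l=cv2.connectedComponents(m,connectivity=4)[1]
        if l[v,u]==0: print(nm,(u,v),"covered"); continue
        cn=max(cv2.findContours((l==l[v,u]).astype(np.uint8),0,1)[0],key=len); w=(onplane(c,cn[:,0],.04)[:,:2]*1000).astype(np.float32)
        r=cv2.minAreaRect(w); print(nm,(u,v),"rect",np.round(r[0],1),np.round(r[1],1),round(r[2],1))
W={"small":(.613,-.117),"medium":(.6105,-.213),"square":(.5155,-.1155),"large":(.514,-.211)}
E
python3 -c "
from caps import *
to(.514,-.211,.106); c=wristcam(); cv2.imwrite('pics/w2.png',c['color'][:,:,::-1]); wells(c,W); caps(c); caps(camera('top'))
"
```

```text
t 6.58 pos [ 0.5145 -0.2097  0.2143] dp [-0.0014 -0.0006  0.1083] turn [ 0.0003 -0.0006  0.003 ] w 0.457 j [ 0.76  0.24 -0.53  1.66  0.13  1.27  0.21]
small (np.int64(411), np.int64(93)) rect [ 610.2 -117.6] [46.1 46.5] 65.6
medium (np.int64(402), np.int64(184)) rect [ 608.4 -212.7] [61.  60.3] 47.1
square (np.int64(317), np.int64(91)) rect [ 514.9 -115.3] [59.4 59.4] 89.2
large (np.int64(315), np.int64(182)) covered
[315. 273.] 7330 0.2314 [ 514.2 -208.7   20.9]
[595. 126.] 1203 0.0506 [ 720.4 -527.7   93.8]
[469. 226.] 227 0.2322 [ 513.9 -202.7   18.4]
[172. 266.] 288 0.0914 [449.4 316.4  17.2]
[255. 325.] 237 0.0211 [330.3 169.6  17.2]
```

View pics/w2.png

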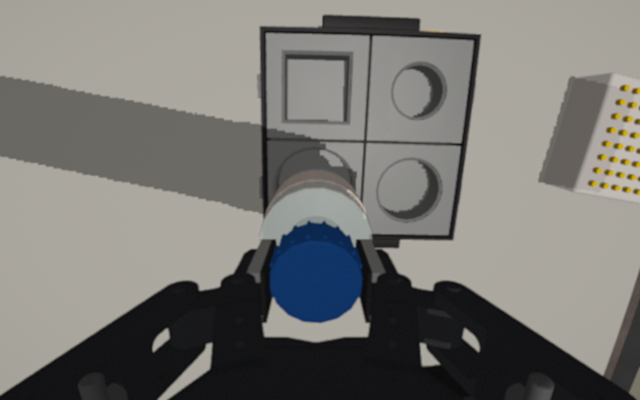

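The wrist view shows the large bottle hanging upright in the jaws (cap at (315,273)) over its well. The other wells are at (411,93), (402,184) and (317,91), within 3 mm of the earlier fixes.

Converted, 0.003 rad is 0.0015.

>>> move_arm:
  plan:
    - {"delta_pos":[-0.002,-0.001,0.02],"turn":[0,0,0.0015],"fingers":0.8}
    - {"delta_pos":[-0.002,-0.001,0.045],"turn":[0,0,0.0015],"fingers":0.8}
    - {"delta_pos":[-0.002,-0.001,0.07],"turn":[0,0,0.0015],"fingers":0.8}
    - {"delta_pos":[-0.002,-0.001,0.09],"turn":[0,0,0.0015],"fingers":0.8}
    - {"delta_pos":[-0.002,-0.001,0.1],"turn":[0,0,0.0015],"fingers":0.8}
    - {"delta_pos":[-0.002,-0.001,0.105],"turn":[0,0,0.0015],"fingers":0.8}
    - {"delta_pos":[-0.002,-0.001,0.107],"turn":[0,0,0.0015],"fingers":0.8}
    - {"delta_pos":[-0.002,-0.001,0.107],"turn":[0,0,0.0015],"fingers":0.8}
    - {"delta_pos":[-0.002,-0.001,0.107],"turn":[0,0,0.0015],"fingers":0.8}

```text
clock: 7.8
position: [0.5132, -0.2135, 0.1078]
ee_rot: [0.708, 0.706, 0.0, 0.0]
ft_force: [-1.1, -0.2, -3.5]
grip_width: 0.454
grasp_force: 41.1
```

>>> move_arm:
  plan:
    - {"delta_pos":[0,0,0.001],"turn":[0,0,0],"fingers":0.8}
    - {"delta_pos":[0,0,0.002],"turn":[0,0,0],"fingers":0.8}
    - {"delta_pos":[0,0,0.002],"turn":[0,0,0],"fingers":0.8}

```text
clock: 8.18
position: [0.513, -0.2135, 0.1054]
ee_rot: [0.708, 0.706, 0.0, 0.0]
ft_force: [0.2, 0.9, -2.2]
grip_width: 0.456
grasp_force: 41.2
```

Not yet on the floor (weight still carried); step down gently.

>>> move_arm:
  plan:
    - {"delta_pos":[0,0,0.001],"turn":[0,0,0],"fingers":0.8}
    - {"delta_pos":[0,0,0.001],"turn":[0,0,0],"fingers":0.8}
    - {"delta_pos":[0,0,0.0015],"turn":[0,0,0],"fingers":0.8}
    - {"delta_pos":[0,0,0.0015],"turn":[0,0,0],"fingers":0.8}

```text
clock: 8.68
position: [0.5131, -0.2136, 0.1053]
ee_rot: [0.708, 0.706, -0.0, 0.001]
ft_force: [-5.6, 1.6, 13.0]
grip_width: 0.458
grasp_force: 42.7
```

>>> move_arm:
  plan:
    - {"delta_pos":[0,0,0],"turn":[0,0,0],"fingers":0.4}
    - {"delta_pos":[0,0,0],"turn":[0,0,0],"fingers":0.25}
    - {"delta_pos":[0,0,0],"turn":[0,0,0],"fingers":0.2}
    - {"delta_pos":[0,0,-0.02],"turn":[0,0,0],"fingers":0.2}
    - {"delta_pos":[0,0,-0.06],"turn":[0,0,0],"fingers":0.2}
    - {"delta_pos":[0,0,-0.1],"turn":[0,0,0],"fingers":0.2}
    - {"delta_pos":[0.05,0.03,-0.1],"turn":[0,0,0],"fingers":0.2}
    - {"delta_pos":[0.1,0.062,-0.1],"turn":[0,0,0],"fingers":0.2}
    - {"delta_pos":[0.15,0.094,-0.1],"turn":[0,0,0],"fingers":0.2}
    - {"delta_pos":[0.2,0.126,-0.09],"turn":[0,0,0],"fingers":0.2}
    - {"delta_pos":[0.25,0.157,-0.07],"turn":[0,0,0],"fingers":0.2}
    - {"delta_pos":[0.275,0.173,-0.06],"turn":[0,0,0],"fingers":0.2}

```text
clock: 10.18
position: [0.6868, 0.0652, 0.1621]
ee_rot: [0.707, 0.707, -0.0, -0.001]
ft_force: [0.9, -1.3, 0.3]
grip_width: 0.797
grasp_force: 0.0
```

>>> move_arm:
  plan:
    - {"delta_pos":[0,0,0],"turn":[0,0,0],"fingers":0.2}
    - {"delta_pos":[0,0,0],"turn":[0,0,0],"fingers":0.2}
    - {"delta_pos":[0,0,0],"turn":[0,0,0],"fingers":0.2}

```text
clock: 10.55
position: [0.6867, 0.0595, 0.1644]
ee_rot: [0.709, 0.706, 0.0, 0.001]
ft_force: [-0.6, -0.2, -0.5]
grip_width: 0.8
grasp_force: 0.0
```

```bash
python3 -c "
from caps import *
to(.6865,.061,.054); caps(wristcam()); caps(camera('scene'))
"
```

```text
t 10.55 pos [0.6867 0.0595 0.1644] dp [ 0.0016 -0.0003  0.1104] turn [ 0.0009  0.0009 -0.0045] w 0.8 j [ 0.25  0.59 -0.59  1.34  0.33  1.31 -0.36]
[314. 203.] 1057 0.0705 [685.4  62.3  14.2]
[ 22. 210.] 234 0.0706 [441.9  57.   15.3]
[198. 175.] 268 0.1219 [ 516.2 -213.7   20.1]
[ 37. 331.] 2016 0.0487 [ 716.7 -531.4  100.1]
```

Converted, -0.0045 rad is -0.0023.

>>> move_arm:
  force: 35
  plan:
    - {"delta_pos":[0.002,-0.0005,0.035],"turn":[0,0,-0.0023],"fingers":0.2}
    - {"delta_pos":[0.002,-0.0005,0.07],"turn":[0,0,-0.0023],"fingers":0.2}
    - {"delta_pos":[0.002,-0.0005,0.095],"turn":[0,0,-0.0023],"fingers":0.2}
    - {"delta_pos":[0.002,-0.0005,0.109],"turn":[0,0,-0.0023],"fingers":0.2}
    - {"delta_pos":[0.002,-0.0005,0.109],"turn":[0,0,-0.0023],"fingers":0.2}
    - {"delta_pos":[0.002,-0.0005,0.109],"turn":[0,0,-0.0023],"fingers":0.55}
    - {"delta_pos":[0.002,-0.0005,0.109],"turn":[0,0,-0.0023],"fingers":0.9}
    - {"delta_pos":[0.002,-0.0005,0.109],"turn":[0,0,-0.0023],"fingers":0.9}
    - {"delta_pos":[0.002,-0.0005,0.109],"turn":[0,0,-0.0023],"fingers":0.9}
    - {"delta_pos":[0.002,-0.0005,0.109],"turn":[0,0,-0.0023],"fingers":0.9}

```text
clock: 11.9
position: [0.6867, 0.0633, 0.056]
ee_rot: [0.706, 0.708, 0.001, 0.001]
ft_force: [-1.7, -0.7, 5.7]
grip_width: 0.311
grasp_force: 34.4
```

>>> move_arm:
  plan:
    - {"delta_pos":[0,0,-0.015],"turn":[0,0,0],"fingers":0.9}
    - {"delta_pos":[0,0,-0.045],"turn":[0,0,0],"fingers":0.9}
    - {"delta_pos":[0,0,-0.08],"turn":[0,0,0],"fingers":0.9}
    - {"delta_pos":[-0.01,-0.004,-0.1],"turn":[0,0,0],"fingers":0.9}
    - {"delta_pos":[-0.035,-0.015,-0.1],"turn":[0,0,0],"fingers":0.9}
    - {"delta_pos":[-0.075,-0.031,-0.1],"turn":[0,0,0],"fingers":0.9}
    - {"delta_pos":[-0.115,-0.048,-0.1],"turn":[0,0,0],"fingers":0.9}
    - {"delta_pos":[-0.15,-0.062,-0.1],"turn":[0,0,0],"fingers":0.9}
    - {"delta_pos":[-0.173,-0.071,-0.1],"turn":[0,0,0],"fingers":0.9}
    - {"delta_pos":[-0.18,-0.0745,-0.1],"turn":[0,0,0],"fingers":0.9}
    - {"delta_pos":[-0.18,-0.0745,-0.1],"turn":[0,0,0],"fingers":0.9}
    - {"delta_pos":[-0.18,-0.0745,-0.1],"turn":[0,0,0],"fingers":0.9}

```text
clock: 13.4
position: [0.6123, -0.1154, 0.1549]
ee_rot: [0.706, 0.708, 0.0, -0.0]
ft_force: [0.2, 0.3, -0.8]
grip_width: 0.319
grasp_force: 34.5
```

```bash
python3 -c "
from caps import *
to(.612,-.117,.067); c=wristcam(); cv2.imwrite('pics/w3.png',c['color'][:,:,::-1]); caps(c); caps(camera('top'));caps(camera('scene'))
"
```

```text
t 13.4 pos [ 0.6123 -0.1154  0.1549] dp [-0.0017 -0.0003  0.0879] turn [ 0.0003 -0.0007  0.0039] w 0.319 j [ 0.56  0.45 -0.58  1.55  0.26  1.22 -0.06]
[316. 275.] 3829 0.1694 [ 612.2 -117.    15.2]
[177. 337.] 246 0.1193 [ 516.1 -193.5    2.8]
[190. 380.] 208 0.231 [ 583.8 -105.     2.2]
[595. 130.] 1288 0.0506 [ 714.2 -529.8   99.8]
[172. 266.] 286 0.0915 [449.9 316.4  16.7]
[255. 325.] 237 0.0212 [329.9 169.2  17.1]
[199. 177.] 320 0.1216 [ 515.1 -212.    20.1]
[ 37. 331.] 2035 0.0487 [ 716.8 -533.1  100.6]
```

View pics/w3.png

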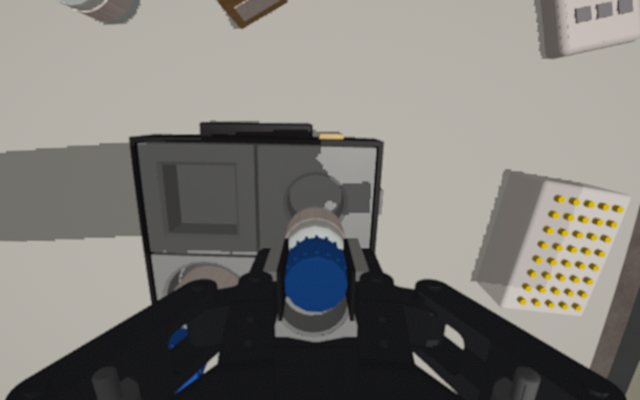

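The small bottle hangs upright with its cap at (316,275), over its well at (315,198). Lower it.

Converted, 0.003 rad is 0.0015.

>>> move_arm:
  plan:
    - {"delta_pos":[0,-0.0005,0.02],"turn":[0,0,0.0015],"fingers":0.9}
    - {"delta_pos":[0,-0.0005,0.045],"turn":[0,0,0.0015],"fingers":0.9}
    - {"delta_pos":[0,-0.0005,0.067],"turn":[0,0,0.0015],"fingers":0.9}
    - {"delta_pos":[0,-0.0005,0.08],"turn":[0,0,0.0015],"fingers":0.9}
    - {"delta_pos":[0,-0.0005,0.085],"turn":[0,0,0.0015],"fingers":0.9}
    - {"delta_pos":[0,-0.0005,0.086],"turn":[0,0,0.0015],"fingers":0.9}
    - {"delta_pos":[0,-0.0005,0.087],"turn":[0,0,0.0015],"fingers":0.9}
    - {"delta_pos":[0,-0.0005,0.088],"turn":[0,0,0.0015],"fingers":0.9}
    - {"delta_pos":[0,-0.0005,0.088],"turn":[0,0,0.0015],"fingers":0.9}

```text
clock: 14.68
position: [0.6115, -0.1171, 0.067]
ee_rot: [0.707, 0.707, 0.0, 0.0]
ft_force: [-0.2, -0.7, 0.1]
grip_width: 0.314
grasp_force: 34.5
```

>>> move_arm:
  plan:
    - {"delta_pos":[0,0,0.0007],"turn":[0,0,0],"fingers":0.9}
    - {"delta_pos":[0,0,0.0015],"turn":[0,0,0],"fingers":0.9}
    - {"delta_pos":[0,0,0.0015],"turn":[0,0,0],"fingers":0.9}

```text
clock: 15.05
position: [0.6116, -0.1171, 0.066]
ee_rot: [0.708, 0.707, 0.0, 0.0]
ft_force: [-4.5, -0.3, 5.3]
grip_width: 0.315
grasp_force: 35.2
```

>>> move_arm:
  plan:
    - {"delta_pos":[0,0,0],"turn":[0,0,0],"fingers":0.5}
    - {"delta_pos":[0,0,0],"turn":[0,0,0],"fingers":0.35}
    - {"delta_pos":[0,0,0],"turn":[0,0,0],"fingers":0.3}
    - {"delta_pos":[0,0,-0.02],"turn":[0,0,0],"fingers":0.3}
    - {"delta_pos":[0,0,-0.06],"turn":[0,0,0],"fingers":0.2}
    - {"delta_pos":[0,0,-0.1],"turn":[0,0,0],"fingers":0.2}
    - {"delta_pos":[0.05,-0.018,-0.11],"turn":[0,0,0],"fingers":0.2}
    - {"delta_pos":[0.1,-0.037,-0.11],"turn":[0,0,0],"fingers":0.2}
    - {"delta_pos":[0.15,-0.055,-0.11],"turn":[0,0,0],"fingers":0.2}
    - {"delta_pos":[0.2,-0.074,-0.11],"turn":[0,0,0],"fingers":0.2}
    - {"delta_pos":[0.25,-0.092,-0.11],"turn":[0,0,0],"fingers":0.2}
    - {"delta_pos":[0.3,-0.11,-0.11],"turn":[0,0,0],"fingers":0.2}

```text
clock: 16.55
position: [0.5012, 0.1848, 0.1769]
ee_rot: [0.707, 0.707, 0.001, 0.001]
ft_force: [1.2, -0.3, 0.1]
grip_width: 0.8
grasp_force: 0.0
```

>>> move_arm:
  plan:
    - {"delta_pos":[0.05,-0.018,0],"turn":[0,0,0],"fingers":0.2}
    - {"delta_pos":[0.1,-0.037,0],"turn":[0,0,0],"fingers":0.2}
    - {"delta_pos":[0.1335,-0.0495,0],"turn":[0,0,0],"fingers":0.2}
    - {"delta_pos":[0.1335,-0.0495,0],"turn":[0,0,0],"fingers":0.2}
    - {"delta_pos":[0.1335,-0.0495,0],"turn":[0,0,0],"fingers":0.2}
    - {"delta_pos":[0.1335,-0.0495,0],"turn":[0,0,0],"fingers":0.2}

```text
clock: 17.3
position: [0.4532, 0.3154, 0.1756]
ee_rot: [0.708, 0.706, 0.0, 0.0]
ft_force: [0.2, 0.5, 0.4]
grip_width: 0.799
grasp_force: 0.0
```

```bash
python3 -c "
from caps import *
to(.452,.3165,.074); caps(wristcam()); print(); caps(camera('scene'))
c=camera('top'); cv2.imwrite('pics/t2.png',c['color'][:,:,::-1])
"
```

```text
t 17.3 pos [0.4532 0.3154 0.1756] dp [ 0.0011 -0.0013  0.1016] turn [ 0.0006  0.0006 -0.0031] w 0.799 j [ 0.01  0.33 -0.83  1.71  0.26  1.22 -0.89]
[312. 205.] 1642 0.0905 [450.1 319.1  17. ]

[198. 176.] 276 0.1218 [ 515.2 -212.5   19.6]
[ 37. 331.] 2028 0.0487 [ 717.1 -530.8  100.6]
```

View pics/t2.png

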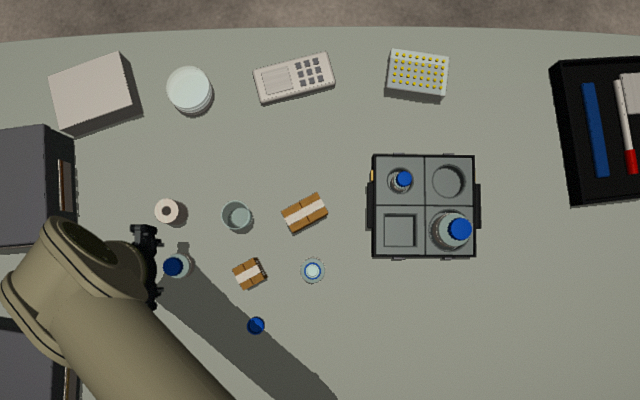

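The top view shows the small bottle (403,179) and large bottle (455,229) standing in their wells; the rest is undisturbed. Grasp the medium bottle.

Converted, -0.003 rad is -0.0015.

>>> move_arm:
  force: 35
  plan:
    - {"delta_pos":[0.0025,-0.002,0.035],"turn":[0,0,-0.0015],"fingers":0.2}
    - {"delta_pos":[0.0025,-0.002,0.065],"turn":[0,0,-0.0015],"fingers":0.2}
    - {"delta_pos":[0.0025,-0.002,0.088],"turn":[0,0,-0.0015],"fingers":0.2}
    - {"delta_pos":[0.0025,-0.002,0.101],"turn":[0,0,-0.0015],"fingers":0.2}
    - {"delta_pos":[0.0025,-0.002,0.101],"turn":[0,0,-0.0015],"fingers":0.2}
    - {"delta_pos":[0.0025,-0.002,0.101],"turn":[0,0,-0.0015],"fingers":0.5}
    - {"delta_pos":[0.0025,-0.002,0.101],"turn":[0,0,-0.0015],"fingers":0.9}
    - {"delta_pos":[0.0025,-0.002,0.101],"turn":[0,0,-0.0015],"fingers":0.9}
    - {"delta_pos":[0.0025,-0.002,0.101],"turn":[0,0,-0.0015],"fingers":0.9}
    - {"delta_pos":[0.0025,-0.002,0.101],"turn":[0,0,-0.0015],"fingers":0.9}

```text
clock: 18.7
position: [0.4508, 0.3196, 0.0753]
ee_rot: [0.706, 0.708, 0.001, 0.0]
ft_force: [-1.1, -0.7, 7.1]
grip_width: 0.388
grasp_force: 34.5
```

>>> move_arm:
  plan:
    - {"delta_pos":[0,0,-0.015],"turn":[0,0,0],"fingers":0.9}
    - {"delta_pos":[0,0,-0.045],"turn":[0,0,0],"fingers":0.9}
    - {"delta_pos":[0,0,-0.08],"turn":[0,0,0],"fingers":0.9}
    - {"delta_pos":[0,0,-0.11],"turn":[0,0,0],"fingers":0.9}
    - {"delta_pos":[-0.015,0.0045,-0.125],"turn":[0,0,0],"fingers":0.9}
    - {"delta_pos":[-0.05,0.015,-0.125],"turn":[0,0,0],"fingers":0.9}
    - {"delta_pos":[-0.095,0.0285,-0.125],"turn":[0,0,0],"fingers":0.9}
    - {"delta_pos":[-0.14,0.042,-0.125],"turn":[0,0,0],"fingers":0.9}
    - {"delta_pos":[-0.185,0.0555,-0.125],"turn":[0,0,0],"fingers":0.9}
    - {"delta_pos":[-0.225,0.0675,-0.125],"turn":[0,0,0],"fingers":0.9}
    - {"delta_pos":[-0.245,0.0735,-0.125],"turn":[0,0,0],"fingers":0.9}
    - {"delta_pos":[-0.25,0.075,-0.125],"turn":[0,0,0],"fingers":0.9}

```text
clock: 20.2
position: [0.5261, 0.068, 0.1999]
ee_rot: [0.707, 0.707, 0.0, 0.0]
ft_force: [-0.1, 0.3, -2.3]
grip_width: 0.385
grasp_force: 35.1
```

>>> move_arm:
  plan:
    - {"delta_pos":[-0.015,0.0045,0],"turn":[0,0,0],"fingers":0.9}
    - {"delta_pos":[-0.05,0.015,0],"turn":[0,0,0],"fingers":0.9}
    - {"delta_pos":[-0.095,0.0285,0],"turn":[0,0,0],"fingers":0.9}
    - {"delta_pos":[-0.14,0.042,0],"turn":[0,0,0],"fingers":0.9}
    - {"delta_pos":[-0.185,0.0555,0],"turn":[0,0,0],"fingers":0.9}
    - {"delta_pos":[-0.225,0.0675,0],"turn":[0,0,0],"fingers":0.9}
    - {"delta_pos":[-0.255,0.0765,0],"turn":[0,0,0],"fingers":0.9}
    - {"delta_pos":[-0.275,0.082,0],"turn":[0,0,0],"fingers":0.9}
    - {"delta_pos":[-0.2815,0.0835,0],"turn":[0,0,0],"fingers":0.9}
    - {"delta_pos":[-0.2815,0.0835,0],"turn":[0,0,0],"fingers":0.9}
    - {"delta_pos":[-0.2815,0.0835,0],"turn":[0,0,0],"fingers":0.9}
    - {"delta_pos":[-0.2815,0.0835,0],"turn":[0,0,0],"fingers":0.9}

```text
clock: 21.7
position: [0.61, -0.211, 0.1996]
ee_rot: [0.706, 0.708, 0.0, 0.0]
ft_force: [-0.2, 0.2, -1.7]
grip_width: 0.388
grasp_force: 35.1
```

```bash
python3 -c "
from caps import *
to(.6095,-.2125,.086); c=wristcam(); cv2.imwrite('pics/w4.png',c['color'][:,:,::-1]); caps(c)
"
```

```text
t 21.7 pos [ 0.61   -0.211   0.1996] dp [-0.0015 -0.0005  0.1136] turn [ 0.0003 -0.      0.0034] w 0.388 j [ 0.66  0.45 -0.53  1.44  0.23  1.31  0.11]
[317.  85.] 1005 0.0807 [ 610.5 -119.3   14.2]
[186. 213.] 2611 0.1226 [ 513.9 -212.4   20.6]
[315. 274.] 5323 0.2147 [ 609.8 -211.8   18. ]
```

View pics/w4.png

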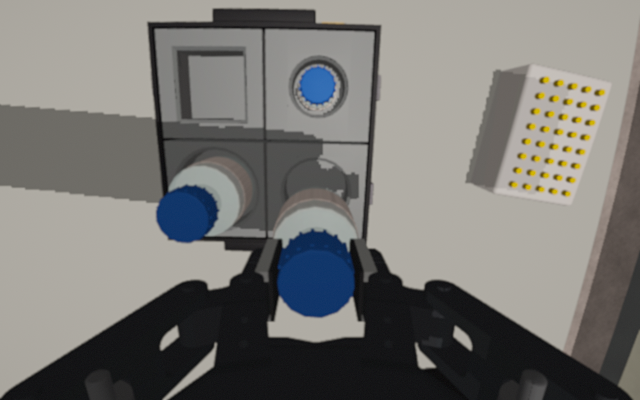

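The small bottle (317,85) and large bottle (187,213) stand seated, tops at 0.081 and 0.122 as expected. The medium bottle (315,274) hangs over its well.

Converted, 0.003 rad is 0.0015.

>>> move_arm:
  plan:
    - {"delta_pos":[-0.001,-0.0005,0.02],"turn":[0,0,0.0015],"fingers":0.9}
    - {"delta_pos":[-0.001,-0.0005,0.045],"turn":[0,0,0.0015],"fingers":0.9}
    - {"delta_pos":[-0.001,-0.0005,0.072],"turn":[0,0,0.0015],"fingers":0.9}
    - {"delta_pos":[-0.001,-0.0005,0.095],"turn":[0,0,0.0015],"fingers":0.9}
    - {"delta_pos":[-0.001,-0.0005,0.107],"turn":[0,0,0.0015],"fingers":0.9}
    - {"delta_pos":[-0.001,-0.0005,0.111],"turn":[0,0,0.0015],"fingers":0.9}
    - {"delta_pos":[-0.001,-0.0005,0.1125],"turn":[0,0,0.0015],"fingers":0.9}
    - {"delta_pos":[-0.001,-0.0005,0.1135],"turn":[0,0,0.0015],"fingers":0.9}
    - {"delta_pos":[-0.001,-0.0005,0.1135],"turn":[0,0,0.0015],"fingers":0.9}

```text
clock: 22.88
position: [0.6097, -0.2131, 0.0863]
ee_rot: [0.707, 0.707, 0.0, 0.0]
ft_force: [-0.0, -0.6, -1.9]
grip_width: 0.388
grasp_force: 35.2
```

>>> move_arm:
  plan:
    - {"delta_pos":[0,0,0.0007],"turn":[0,0,0],"fingers":0.9}
    - {"delta_pos":[0,0,0.0015],"turn":[0,0,0],"fingers":0.9}
    - {"delta_pos":[0,0,0.0015],"turn":[0,0,0],"fingers":0.9}

```text
clock: 23.25
position: [0.6097, -0.2132, 0.0854]
ee_rot: [0.708, 0.707, 0.0, 0.001]
ft_force: [-2.7, 1.0, 6.2]
grip_width: 0.386
grasp_force: 35.9
```

Converted, -0.496 rad is -0.248.

>>> move_arm:
  plan:
    - {"delta_pos":[0,0,0],"turn":[0,0,0],"fingers":0.45}
    - {"delta_pos":[0,0,0],"turn":[0,0,0],"fingers":0.33}
    - {"delta_pos":[0,0,0],"turn":[0,0,0],"fingers":0.3}
    - {"delta_pos":[0,0,-0.02],"turn":[0,0,0],"fingers":0.3}
    - {"delta_pos":[0,0,-0.06],"turn":[0,0,0],"fingers":0.2}
    - {"delta_pos":[0,0,-0.1],"turn":[0,0,0],"fingers":0.1}
    - {"delta_pos":[0.05,-0.022,-0.1],"turn":[0,0,0],"fingers":0.1}
    - {"delta_pos":[0.1,-0.045,-0.1],"turn":[0,0,0],"fingers":0.1}
    - {"delta_pos":[0.15,-0.067,-0.1],"turn":[0,0,-0.05],"fingers":0.1}
    - {"delta_pos":[0.2,-0.089,-0.1],"turn":[0,0,-0.125],"fingers":0.1}
    - {"delta_pos":[0.25,-0.112,-0.1],"turn":[0,0,-0.2],"fingers":0.1}
    - {"delta_pos":[0.3,-0.134,-0.1],"turn":[0,0,-0.248],"fingers":0.1}

```text
clock: 24.75
position: [0.4751, 0.0889, 0.1858]
ee_rot: [0.51, 0.86, 0.0, 0.001]
ft_force: [0.4, 1.1, 0.4]
grip_width: 0.904
grasp_force: 0.0
```

```bash
python3 -c "
from h import *
to(.4355,.177,.16,118.4)"
```

```text
t 24.75 pos [0.4751 0.0889 0.1858] dp [0.0964 0.0074 0.0256] turn [0.0014 0.0017 0.0037] w 0.904 j [ 0.49  0.13 -0.81  1.87  0.1   1.19  0.14]
```

>>> move_arm:
  plan:
    - {"delta_pos":[0.05,0.0035,0.013],"turn":[0,0,0],"fingers":0.1}
    - {"delta_pos":[0.085,0.006,0.02],"turn":[0,0,0],"fingers":0.1}
    - {"delta_pos":[0.098,0.007,0.02],"turn":[0,0,0],"fingers":0.1}
    - {"delta_pos":[0.098,0.007,0.02],"turn":[0,0,0],"fingers":0.1}
    - {"delta_pos":[0.098,0.007,0.02],"turn":[0,0,0],"fingers":0.1}
    - {"delta_pos":[0.098,0.007,0.02],"turn":[0,0,0],"fingers":0.1}

```text
clock: 25.5
position: [0.436, 0.1756, 0.1645]
ee_rot: [0.513, 0.858, 0.0, 0.0]
ft_force: [0.3, 0.2, -0.4]
grip_width: 0.901
grasp_force: 0.0
```

```bash
cat > box.py <<'E'
from h import *
c=wristcam(); np.savez('w5.npz',**c); cv2.imwrite('pics/w5.png',c['color'][:,:,::-1])
P=cloud(c); m=((P[...,2]>.062)&(P[...,2]<.08)&(np.hypot(P[...,0]-.436,P[...,1]-.177)<.045)).astype(np.uint8)
k,l,s,ce=cv2.connectedComponentsWithStats(m); i=1+s[1:,4].argmax(); q=P[l==i]
r=cv2.minAreaRect((q[:,:2]*1000).astype(np.float32)); print(s[i,4],np.median(q[:,2]).round(4),np.round(r[0],1),np.round(r[1],1),round(r[2],1))
to(.4355,.177,.05,118.4)
E
python3 box.py
```

```text
3566 0.0702 [434.6 177.4] [45.9 47. ] 27.8
t 25.55 pos [0.4358 0.1758 0.1644] dp [0.0012 0.0003 0.1144] turn [-0.      0.0002 -0.0023] w 0.901 j [ 0.37  0.13 -0.89  1.92  0.11  1.14 -0.07]
```

View pics/w5.png

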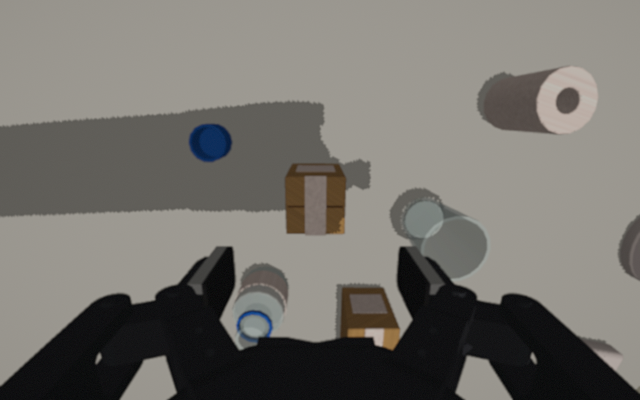

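The carton is square to the jaws with its top at (316,200), and both fingers have clear room to descend (beaker at (450,240), open bottle at (260,310)).

>>> move_arm:
  force: 30
  plan:
    - {"delta_pos":[0.0015,-0.0003,0.03],"turn":[0,0,0],"fingers":0.1}
    - {"delta_pos":[0.0015,-0.0003,0.06],"turn":[0,0,0],"fingers":0.1}
    - {"delta_pos":[0.0015,-0.0003,0.09],"turn":[0,0,0],"fingers":0.1}
    - {"delta_pos":[0.0015,-0.0003,0.11],"turn":[0,0,0],"fingers":0.1}
    - {"delta_pos":[0.0015,-0.0003,0.1135],"turn":[0,0,0],"fingers":0.1}
    - {"delta_pos":[0.0015,-0.0003,0.1135],"turn":[0,0,0],"fingers":0.1}
    - {"delta_pos":[0.0015,-0.0003,0.1135],"turn":[0,0,0],"fingers":0.4}
    - {"delta_pos":[0.0015,-0.0003,0.1135],"turn":[0,0,0],"fingers":0.7}
    - {"delta_pos":[0.0015,-0.0003,0.1135],"turn":[0,0,0],"fingers":0.7}
    - {"delta_pos":[0.0015,-0.0003,0.1135],"turn":[0,0,0],"fingers":0.7}
    - {"delta_pos":[0.0015,-0.0003,0.1135],"turn":[0,0,0],"fingers":0.7}

```text
clock: 26.92
position: [0.4349, 0.1779, 0.0516]
ee_rot: [0.512, 0.859, 0.0, 0.001]
ft_force: [-0.9, -0.9, 7.6]
grip_width: 0.531
grasp_force: 30.8
```

Converted, 0.515 rad is 0.2575.

>>> move_arm:
  plan:
    - {"delta_pos":[0,0,-0.015],"turn":[0,0,0],"fingers":0.7}
    - {"delta_pos":[0,0,-0.045],"turn":[0,0,0],"fingers":0.7}
    - {"delta_pos":[0,0,-0.08],"turn":[0,0,0],"fingers":0.7}
    - {"delta_pos":[0,0,-0.11],"turn":[0,0,0],"fingers":0.7}
    - {"delta_pos":[0,0,-0.12],"turn":[0,0,0.05],"fingers":0.7}
    - {"delta_pos":[0,0,-0.12],"turn":[0,0,0.11],"fingers":0.7}
    - {"delta_pos":[0,0,-0.12],"turn":[0,0,0.18],"fingers":0.7}
    - {"delta_pos":[0,0,-0.12],"turn":[0,0,0.24],"fingers":0.7}
    - {"delta_pos":[0,0,-0.12],"turn":[0,0,0.2575],"fingers":0.7}
    - {"delta_pos":[0,0,-0.12],"turn":[0,0,0.2575],"fingers":0.7}
    - {"delta_pos":[0,0,-0.12],"turn":[0,0,0.2575],"fingers":0.7}

```text
clock: 28.3
position: [0.4344, 0.1779, 0.171]
ee_rot: [0.714, 0.701, 0.0, 0.0]
ft_force: [0.1, 0.2, -1.4]
grip_width: 0.535
grasp_force: 31.5
```

```bash
python3 -c "
from h import *
to(.515,-.1155,.17,88.6)"
```

```text
t 28.3 pos [0.4344 0.1779 0.171 ] dp [-0.2919  0.086   0.001 ] turn [0.0002 0.     0.0062] w 0.535 j [ 0.34  0.12 -0.86  1.91  0.1   1.15 -0.57]
```

Converted, 0.006 rad is 0.003.

>>> move_arm:
  plan:
    - {"delta_pos":[-0.015,0.0045,0],"turn":[0,0,0.003],"fingers":0.7}
    - {"delta_pos":[-0.05,0.015,0],"turn":[0,0,0.003],"fingers":0.7}
    - {"delta_pos":[-0.095,0.028,0],"turn":[0,0,0.003],"fingers":0.7}
    - {"delta_pos":[-0.14,0.041,0],"turn":[0,0,0.003],"fingers":0.7}
    - {"delta_pos":[-0.185,0.0545,0],"turn":[0,0,0.003],"fingers":0.7}
    - {"delta_pos":[-0.225,0.0665,0],"turn":[0,0,0.003],"fingers":0.7}
    - {"delta_pos":[-0.265,0.078,0],"turn":[0,0,0.003],"fingers":0.7}
    - {"delta_pos":[-0.285,0.084,0],"turn":[0,0,0.003],"fingers":0.7}
    - {"delta_pos":[-0.292,0.086,0],"turn":[0,0,0.003],"fingers":0.7}
    - {"delta_pos":[-0.292,0.086,0],"turn":[0,0,0.003],"fingers":0.7}
    - {"delta_pos":[-0.292,0.086,0],"turn":[0,0,0.003],"fingers":0.7}

```text
clock: 29.68
position: [0.5144, -0.1143, 0.1709]
ee_rot: [0.716, 0.699, 0.0, -0.0]
ft_force: [-0.7, 0.5, -1.5]
grip_width: 0.534
grasp_force: 31.5
```

```bash
python3 -c "
from caps import *
to(.515,-.1155,.062,88.6); c=wristcam(); cv2.imwrite('pics/w6.png',c['color'][:,:,::-1]); caps(c)
P=cloud(c); m=(P[...,2]>.16)&(P[...,2]<.21)&(np.hypot(P[...,0]-.515,P[...,1]+.1155)<.04)&(cv2.cvtColor(c['color'],cv2.COLOR_RGB2HSV)[...,1]>60)
q=P[m]; print(m.sum(),np.median(q[:,2]),np.round(cv2.minAreaRect((q[abs(q[:,2]-np.percentile(q[:,2],90))<.006][:,:2]*1000).astype(np.float32))[0],1))
"
```

```text
t 29.68 pos [ 0.5144 -0.1143  0.1709] dp [-0.0012  0.0006  0.1089] turn [ 0.0001 -0.0002  0.0005] w 0.534 j [ 0.67  0.22 -0.6   1.79  0.14  1.17  0.  ]
[438. 209.] 1270 0.0803 [ 610.  -118.6   15. ]
[318. 339.] 203 0.2327 [ 514.8 -103.8    6.3]
8972 0.18917756853696804 [ 519.7 -114.5]
```

View pics/w6.png

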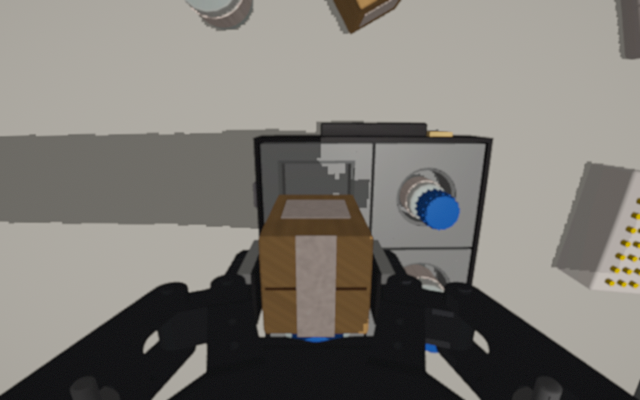

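The carton is upright and square to its well at (317,180), with the small bottle at (440,209). Lower it.

>>> move_arm:
  plan:
    - {"delta_pos":[0,0.0005,0.02],"turn":[0,0,0],"fingers":0.7}
    - {"delta_pos":[0,0.0005,0.045],"turn":[0,0,0],"fingers":0.7}
    - {"delta_pos":[0,0.0005,0.07],"turn":[0,0,0],"fingers":0.7}
    - {"delta_pos":[0,0.0005,0.092],"turn":[0,0,0],"fingers":0.7}
    - {"delta_pos":[0,0.0005,0.103],"turn":[0,0,0],"fingers":0.7}
    - {"delta_pos":[0,0.0005,0.1065],"turn":[0,0,0],"fingers":0.7}
    - {"delta_pos":[0,0.0005,0.1075],"turn":[0,0,0],"fingers":0.7}
    - {"delta_pos":[0,0.0005,0.1085],"turn":[0,0,0],"fingers":0.7}
    - {"delta_pos":[0,0.0005,0.1085],"turn":[0,0,0],"fingers":0.7}

```text
clock: 30.85
position: [0.5152, -0.1159, 0.0627]
ee_rot: [0.716, 0.698, 0.0, 0.0]
ft_force: [0.8, -0.8, -1.1]
grip_width: 0.531
grasp_force: 31.5
```

>>> move_arm:
  plan:
    - {"delta_pos":[0,0,0.0007],"turn":[0,0,0],"fingers":0.7}
    - {"delta_pos":[0,0,0.0015],"turn":[0,0,0],"fingers":0.7}
    - {"delta_pos":[0,0,0.0015],"turn":[0,0,0],"fingers":0.7}

```text
clock: 31.22
position: [0.5152, -0.1159, 0.0616]
ee_rot: [0.716, 0.698, -0.0, 0.0]
ft_force: [-4.2, -0.4, 8.4]
grip_width: 0.53
grasp_force: 32.6
```

>>> move_arm:
  plan:
    - {"delta_pos":[0,0,0],"turn":[0,0,0],"fingers":0.35}
    - {"delta_pos":[0,0,0],"turn":[0,0,0],"fingers":0.25}
    - {"delta_pos":[0,0,0],"turn":[0,0,0],"fingers":0.25}
    - {"delta_pos":[0,0,-0.02],"turn":[0,0,0],"fingers":0.25}
    - {"delta_pos":[0,0,-0.06],"turn":[0,0,0],"fingers":0.25}
    - {"delta_pos":[0,0,-0.11],"turn":[0,0,0],"fingers":0.25}
    - {"delta_pos":[0.05,0,-0.13],"turn":[0,0,0],"fingers":0.25}
    - {"delta_pos":[0.1,0,-0.13],"turn":[0,0,0],"fingers":0.25}
    - {"delta_pos":[0.15,0,-0.13],"turn":[0,0,0],"fingers":0.25}
    - {"delta_pos":[0.2,0,-0.13],"turn":[0,0,0],"fingers":0.25}
    - {"delta_pos":[0.25,0,-0.13],"turn":[0,0,0],"fingers":0.25}
    - {"delta_pos":[0.25,0,-0.13],"turn":[0,0,0],"fingers":0.25}

```text
clock: 32.72
position: [0.5206, 0.1388, 0.191]
ee_rot: [0.714, 0.7, 0.001, -0.001]
ft_force: [-0.2, -1.1, -0.4]
grip_width: 0.751
grasp_force: 0.0
```

```bash
python3 -c "
from caps import *
t=camera('top'); s=camera('scene')
for n,c in(('top',t),('scene',s)):
  P=cloud(c)
  for nm,(x,y) in dict(small=(.612,-.117),medium=(.61,-.213),square=(.5152,-.1155),large=(.514,-.212)).items():
    m=(np.hypot(P[...,0]-x,P[...,1]-y)<(.012 if nm!='square' else .02))&(P[...,2]>.05); z=P[m][:,2]; print(n,nm,m.sum(),np.round(np.percentile(z,[50,90]),4))
cv2.imwrite('pics/fin.png',np.hstack([cv2.resize(t['color'][130:330,130:500],None,fx=1,fy=1),s['color'][130:330,150:500]])[:,:,::-1])
"
```

```text
top small 134 [0.0798 0.0819]
top medium 124 [0.1    0.1023]
top square 360 [0.0808 0.083 ]
top large 135 [0.1223 0.1244]
scene small 128 [0.079  0.0809]
scene medium 113 [0.0991 0.1007]
scene square 247 [0.0793 0.0811]
scene large 101 [0.1206 0.1225]
```

View pics/fin.png

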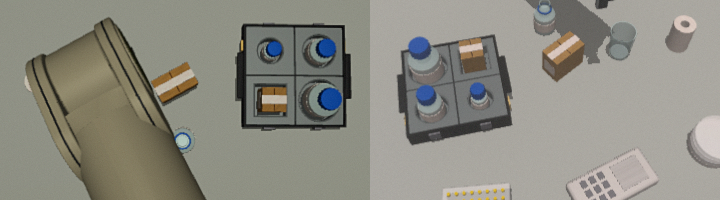

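The picture shows all four items seated upright in their wells: top crop at (275,50), (324,48), (272,100) and (322,98). Their tops measure 80, 100, 80 and 122 mm, which is each item's height plus the 10 mm floor. The open bottle and the oblong carton are untouched.

```bash
python3 -c "
from workcell import hand_in
print(hand_in())"
```

```text
the job is handed in; nothing more can be done
None
```

The tote is packed and handed in at about 33 s of robot time: the three capped bottles and the square carton stand upright on their well floors, and the open bottle and oblong carton were left where they were.

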